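# Slide the loaded ware board out to its line and hold it there

## Robot

A 6-joint arm with a two-finger parallel gripper is mounted at the origin on a cart in front of the work surface, level with it; the furniture and walls round the work are solid. World frame = base frame: x ahead of the robot, y to its left, z up, the work surface at z = 0. Lengths are in m, angles in rad, forces in N, time in s.
With the tool pointing down it reaches from about 0.35 to 0.975 m from the base axis. Payload 4.9 kg.
Tool frame: the origin (TCP) lies at the very end of the fingers, on their centre line; the grasp point (between the pads) lies manip.grip_point_offset behind it (manip.grip_point_offset is the distance from the TCP to the grasp point, in m); z points along the fingers, y is the direction in which the jaws open and shut (so a half turn about z gives the same grasp; the last joint's range is limited). The gripper opens to 85 mm and grips with 20 to 120 N. Pads are 22 mm wide; open, the fingers measure 114 mm over their backs; the gripper's body (76 mm by 85 mm) begins 54 mm behind the grasp point. The pads swing forward as they close: fully open they stand 13 mm farther back than shut.
Start: joints at [-1.436, 0.053, 1.613, -0, 1.476, -0.119], TCP at [0.157, -0.605, 0.231] pointing down, gripper open.
Joint ranges: [-3.01, 3.01], [-1.01, 2.22], [0.06, 2.58], [-1.02, 4.17], [0.09, 2.62], [-3.14, 3.14]. Speed limits (rad/s): [2.57, 2.57, 3.14, 3.14, 3.14, 3.14].

## Interface

Orientations are given as a unit quaternion [w, x, y, z].
In Python, from plant import status, grab_frame, camera_params, ticket, boxes_of, outline_of, manip gives the robot as it stands. The module is installed in compiled form; this text tells all that it offers.
- The arm moves only by the tool play_rows, never from a script. Its argument "deltas" is a list of rows, each a list of 2 entries, a list of its own where there are three numbers: the shift along the world's x, y, z in m, then the turn about the world's z in rad. A call has 1 to 5 rows; each row is the pose to reach, as a shift and turn from the pose commanded when the call began; what a row does not reach only later rows make up. A row lasts 1/8 s, in which the tool goes at most 62.5 mm and 10.7 degrees, less where a joint would pass 70% of its speed; a pose out of reach is approached as far as the arm can. A call with a gripper value outside its range is refused whole. "grip" is the opening, from -1 (shut) to 1 (fully open), set as the call begins (left out, the last holds). The fingers move at their own pace and stop on an object; the grip force is fixed at half the most. Time passes only in rows, so rows that repeat a pose let the fingers close. It gives the time, the measured TCP pose, the force and the opening at its end, in the units of the state.
- status.state(): the state, without advancing time (a new reading comes with each control period).
- grab_frame(name): name is "scene" or "top"; returns (picture, depth): 384x512x3 uint8, blue, green, red; 384x512 float32, m along the optical axis (not along the pixel's ray), 0 where there is no reading.
- camera_params(name): a dict with "mtx" (3x3 intrinsics, pixels), "world_from_camera" (4x4, takes a point from camera to world coordinates). Camera axes: x right, y up, looking along -z (the intrinsics and any distortion apply to the point x, -y, -z); pixel columns grow to the right and rows downward; lengths in m; the calibration is good to about 2 mm. A picture is of the moment at which its call begins. camera_params takes no time and is no camera call.
- ticket.job_done(): hands the job in, once; it reports no verdict.
Trained networks look in the newest picture that a camera, given by its name, has taken for a name from the list of things; names that differ only in an ending like _2 or _b are one class to them, and where a whole thing is asked for, a point or a joint stands for the part that bears it (a point fixed in the world has none). Each returns a list of dicts, best first, with "confidence" (0 to 1); they miss things now and then, are a little off and sometimes report something else, mostly with a low value. They report only what shows in the picture. A call takes as long as a camera call. They do not tell look-alikes from the thing itself.
- boxes_of(camera, name): "box" ([left, top, right, bottom] in pixels, round what is visible of it).
- outline_of(camera, name): "region" (384x512 bool, what is visible of it) and "box" ([left, top, right, bottom] in pixels, round what is visible of it).
The state is a dict: "time": time; "joint_pos": joint angles; "joint_vel": joint speeds; "joint_efforts": joint torques, N m; "tool_pos": TCP position; "tool_rot": TCP orientation; "contact_force": force on the tool from outside, world axes, zero at the start; "ft_torque": the same for the moment, N m; "gripper_width": opening from 0.0 (shut) to 1.0 (fully open).
Only numpy, scipy, OpenCV 4.12 (cv2) and the standard library are available. Lean on these libraries where they do the work, as an engineer would, in place of code of your own. Each camera call takes 0.05 s, during which the arm holds its last target.

## Task

Take the ware board by the batten at its tail and slide it, with its two plaster moulds, along the wooden stand and through the slot between the two cheeks, until the red line across the board is level with the outer end of the stand, so that the moulds hang out over the drip tray for rinsing. The board is nose-heavy there and would tip, so finish while still holding its tail, with the board level and still on the stand: do not let go. Never lift the board or let it tip on the way, keep both moulds on it and leave everything else where it stands.

Things in the scene. Friction and masses are not known exactly. Their poses are not given: they have to be found in the camera images.
- stand: Fixed low wooden stand, 400 mm long, 160 wide, deck top 60 mm above the table; place and direction vary. Origin: on the table under the middle of its outer end; +x points outward along the slide (towards the drip tray), z up; the deck spans x = -400 to 0 mm. Two cheeks, 18 mm high, stand on the deck at the outer end (see point stand_edge).
- stand_edge (a point): Middle of the stand's outer top edge (deck height, x = 0 of the stand); axes as the stand. The cheeks run from x = -60 mm to 0 with a 106 mm slot between them, centred on y = 0; from -60 to -91 mm they flare apart to 135 mm as a lead-in. A white stripe on each cheek marks the outer end.
- board: Loose pale wooden board, 280 mm long, 100 wide, 12 thick, 0.25 kg. Origin: centre of its underside; +x towards its front (the end with the moulds, which goes out first), z up. Starts on the deck inward of the slot, a little out of line. Across its tail stands a batten to grip: 16 mm thick along x, 70 long along y, 40 high above the board's top, centred at x = -128 mm.
- board_grip (a point): Middle of the top of the board's tail batten (52 mm above the board's underside); axes as the board.
- board_mark (a point): Middle of the red line across the board's top, 10 mm behind the board's centre and 150 mm behind its front end; axes as the board.
- board_front (a point): Middle of the top of the board's front end; axes as the board.
- mould_white: White plaster press mould lying loose on the board's front half, 62 x 73 mm, 27 high, about 0.18 kg; origin at the centre of its underside. It may be the front or the rear one of the two.
- mould_grey: Grey plaster press mould lying loose on the board's front half, 61 x 76 mm, 28 high, about 0.18 kg; origin at the centre of its underside.
- drip_tray: Fixed shallow steel tray on the table beyond the stand's outer end, 150 x 130 mm, 22 high; origin at the centre of its underside.
- water_cup: White cup, 69 mm across, 64 high, a bystander; origin at the centre of its underside.
- shell_dish: Pale shell-shaped dish, 78 x 108 mm, 42 high, a bystander; origin at the centre of its underside.
- stamp: Small turned wooden stamp, 26 mm across, 54 high, a bystander; origin at the centre of its underside.
- slip_bottle: White bottle with a red nozzle, 58 mm across, 137 high, a bystander; origin at the centre of its underside.
Not all that is in view belongs to the job. Leave any purple look-alike of the mould_white alone. What is shaped like the mould_grey but turquoise is not meant.

How it is judged:
By the outcome, as a careful person would: the job done as asked, in the order asked, and still so for the second after the job is handed in, while the arm keeps its last pose, push and grip.
It also fails if it takes over 38 s, if anything falls off the work surface, if the arm or the gripper's body presses on something with over 40 N, if the wrist force passes 120 N, or if a joint passes its speed limit or range.

## Working session

There is one attempt and no reset: what is moved stays moved. The work goes in short steps, Python scripts to look and compute and a tool call to move; the robot and the scene stay as the last step left them, time stands still between calls to the robot, and variables do not carry over. Pictures are saved under pics/ and viewed, and the job is handed in when it is done.

Besides the shell and the picture viewer there is one more tool, called after ">>>" by a JSON object that holds its "method" and its "body". play_rows: Moves the arm, as the interface text tells. Its arguments: {"type":"object","properties":{"deltas":{"type":"array"},"grip":{"type":"number"}},"required":["deltas"]}

```bash
mkdir -p pics; python3 - <<'E'
from plant import *
import cv2
s=status.state(); print(s); print(manip.grip_point_offset)
for n in("scene","top"):
    p,d=grab_frame(n); cv2.imwrite(f"pics/{n}0.png",p)
    c=camera_params(n); print(n,c)
    import numpy as np; np.save(f"{n}0.npy",d)
    for k in ("board","mould_white","mould_grey","stand","drip_tray") : print(k,[(round(b["confidence"],2),[int(v) for v in b["box"]]) for b in boxes_of(n,k)][:3])
E
```

```text
{'time': 0.0, 'joint_pos': array([-1.43601763e+00,  5.33275624e-02,  1.61426894e+00,  1.98522971e-05,
        1.47597671e+00, -1.19006907e-01]), 'joint_vel': array([ 5.74863221e-04, -1.63254260e-04,  9.78357107e-05,  1.11331650e-03,
       -6.64287146e-04,  1.10554110e-03]), 'joint_efforts': array([-7.16305440e-04, -3.93680513e+01, -3.70177710e+01, -9.53268705e-05,
        7.02261736e-03,  1.01017059e-05]), 'tool_pos': array([ 0.15683856, -0.60437646,  0.23009613]), 'tool_rot': array([-9.90328107e-04,  9.91959539e-01,  1.26551539e-01,  2.07114669e-06]), 'contact_force': array([ 0.28206301, -1.12301346, -0.13936517]), 'ft_torque': array([-0.01815391,  0.01532202,  0.01721169]), 'gripper_width': 1.0022188230977043}
0.0187
scene {'mtx': array([[384.35579308,   0.        , 252.89652532],
       [  0.        , 384.35579308, 191.94995267],
       [  0.        ,   0.        ,   1.        ]]), 'world_from_camera': array([[-0.56465342,  0.35192298, -0.74653649, -0.31243764],
       [-0.82532441, -0.23805556,  0.51202458,  0.61645776],
       [ 0.00247606,  0.90525122,  0.42486951,  0.58028157
[... 319 characters left out ...]
.52613071,   0.        , 251.75457555],
       [  0.        , 406.52613071, 196.02669839],
       [  0.        ,   0.        ,   1.        ]]), 'world_from_camera': array([[-0.01506214,  0.98543646, -0.16937564,  0.33246603],
       [-0.99921419, -0.00862336,  0.03868634,  0.04970118],
       [ 0.03666234,  0.16982524,  0.98479199,  1.54616559],
       [ 0.        ,  0.        ,  0.        ,  1.        ]])}
board [(0.83, [259, 211, 338, 243])]
mould_white [(0.76, [351, 233, 372, 261]), (0.58, [275, 221, 297, 241])]
mould_grey [(0.78, [259, 215, 278, 239]), (0.69, [350, 205, 367, 226])]
stand [(0.66, [227, 204, 334, 249])]
drip_tray [(0.59, [179, 210, 220, 246]), (0.37, [260, 213, 339, 247])]
```

```bash
python3 - <<'E'
import cv2
p=cv2.imread("pics/top0.png"); cv2.imwrite("pics/top0c.png",cv2.resize(p[170:300,160:400],None,fx=3.3,fy=3.3,interpolation=cv2.INTER_CUBIC))
E
```

```text
(no output)
```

View pics/scene0.png

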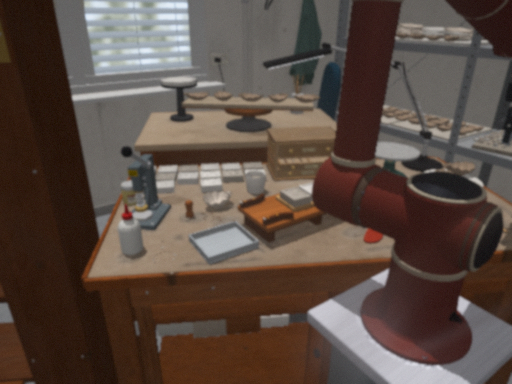

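View pics/top0.png

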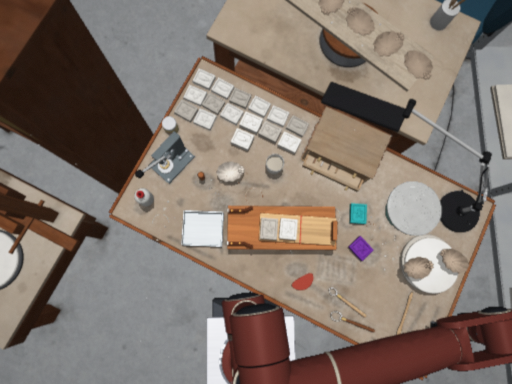

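```bash
ls pics
```

```text
scene0.png
top0.png
top0c.png
```

View pics/top0c.png

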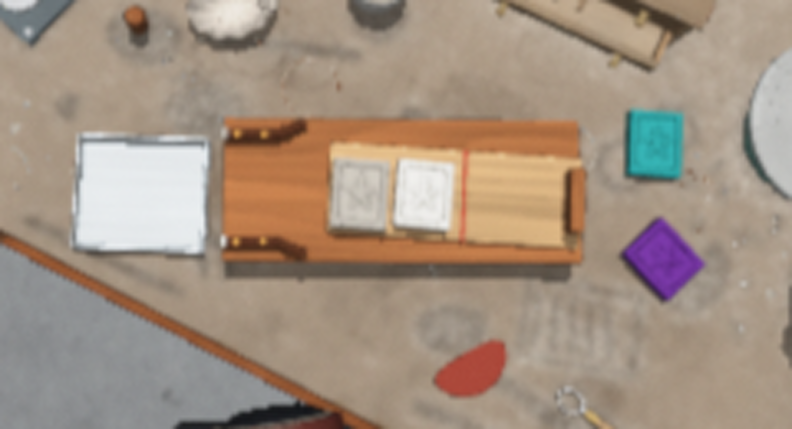

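The top view shows the stand running along the image row direction, with its outer end at the left (column ~227, next to the tray at ~203,229). The board spans columns ~260–336 and its batten is at about (334,230). The front mould is grey at (268,229), the rear one white at (288,229), and the red line is at column ~300. The look-alikes are the turquoise block at (358,214) and the purple one at (360,248); neither is touched. Next I'll measure with sub-pixel edge fits.

```bash
cat > h.py <<'E'
import numpy as np, cv2
from plant import *
C={n:camera_params(n) for n in("top","scene")}
def pix2w(uv,z,n="top"):
    K=C[n]["mtx"];T=C[n]["world_from_camera"]
    uv=np.atleast_2d(uv).astype(float)
    d=np.c_[(uv[:,0]-K[0,2])/K[0,0],-(uv[:,1]-K[1,2])/K[1,1],-np.ones(len(uv))]@T[:3,:3].T
    o=T[:3,3]; t=(z-o[2])/d[:,2]
    return o+d*t[:,None]
def w2pix(P,n="top"):
    K=C[n]["mtx"];T=C[n]["world_from_camera"]
    q=(np.atleast_2d(P)-T[:3,3])@T[:3,:3]
    return np.c_[K[0,0]*q[:,0]/-q[:,2]+K[0,2],K[1,1]*-q[:,1]/-q[:,2]+K[1,2]]
def edge(img,a,b,half=3,n=25,lab=False,sign=None):
    """refine edge between pixel pts a,b; returns subpixel pts on the edge (robust)"""
    a=np.array(a,float);b=np.array(b,float);t=(b-a)/np.linalg.norm(b-a);nn=np.array([-t[1],t[0]])
    f=img.astype(np.float32); s=np.arange(-half,half+.01,.25);out=[];st=[]
    for k in np.linspace(0.05,.95,n):
        c=a+k*(b-a); xy=c+s[:,None]*nn
        pr=cv2.remap(f,xy[:,0].astype(np.float32)[None],xy[:,1].astype(np.float32)[None],cv2.INTER_LINEAR)[0]
        g=np.linalg.norm(np.gradient(cv2.GaussianBlur(pr.T,(5,1),0).T,axis=0),axis=1)
        i=g.argmax(); w=g[max(0,i-4):i+5]; ss=s[max(0,i-4):i+5]
        out.append(c+nn*(w*ss).sum()/w.sum()); st.append(g[i])
    out=np.array(out)
    vx,vy,x0,y0=cv2.fitLine(out.astype(np.float32),cv2.DIST_HUBER,0,.01,.01).ravel()
    r=(out-[x0,y0])@[-vy,vx]
    return np.array([x0,y0]),np.array([vx,vy]),np.abs(r).mean(),out
E
python3 - <<'E'
from h import *
p=cv2.imread("pics/top0.png")
cr=lambda x,y:(160+(x+.5)/3.3-.5,170+(y+.5)/3.3-.5)
def E(nm,a,b,z,half=3):
    c,v,r,o=edge(p,cr(*a),cr(*b),half)
    w=pix2w(np.array([c-v*10,c+v*10]),z); d=w[1]-w[0]
    print(nm,"px",c.round(2),"res",round(r,2),"world mid",pix2w(c,z)[0].round(4),"ang",round(np.degrees(np.arctan2(d[1],d[0])),2))
    return c,v
E("stand far",(310,120),(570,122),.06)
E("stand near",(310,262),(570,263),.06)
E("stand outer",(223,150),(223,235),.06)
E("stand inner",(580,125),(580,155),.06)
E("board far",(350,145),(560,158),.072)
E("board near",(470,241),(560,247),.072)
E("board front",(330,150),(330,225),.072)
E("red(edge)",(466,155),(466,238),.072,2)
E("batten front",(566,170),(564,230),.112,2)
E("batten back",(584,170),(583,230),.112,2)
d=np.load("top0.npy")
for q in [(450,205),(520,205),(575,200),(260,190),(500,262),(150,190)]:
    u,v=cr(*q); print(q,d[int(round(v)),int(round(u))])
cv2.imwrite("pics/t_bat.png",cv2.resize(p[200:260,290:350],None,fx=10,fy=10,interpolation=cv2.INTER_NEAREST))
cv2.imwrite("pics/t_out.png",cv2.resize(p[195:260,215:300],None,fx=9,fy=9,interpolation=cv2.INTER_NEAREST))
E
```

```text
stand far px [291.81 205.74] res 0.14 world mid [ 0.5502 -0.1568  0.06  ] ang -91.44
stand near px [287.96 248.89] res 0.16 world mid [ 0.3915 -0.1377  0.06  ] ang -91.31
stand outer px [227.41 229.63] res 0.14 world mid [0.4643 0.0822 0.06  ] ang -0.74
stand inner px [335.35 212.11] res 0.13 world mid [ 0.5247 -0.3186  0.06  ] ang 178.11
board far px [299.94 215.33] res 0.13 world mid [ 0.5126 -0.184   0.072 ] ang -94.34
board near px [315.22 243.24] res 0.12 world mid [ 0.4101 -0.2362  0.072 ] ang -94.1
board front px [259.85 229.2 ] res 0.34 world mid [ 0.4635 -0.0358  0.072 ] ang -3.94
red(edge) px [299.99 230.52] res 0.25 world mid [ 0.4569 -0.1822  0.072 ] ang -178.19
batten front px [330.45 229.02] res 0.06 world mid [ 0.4576 -0.2851  0.112 ] ang -4.24
batten back px [337.08 229.93] res 0.18 world mid [ 0.4541 -0.3087  0.112 ] ang -6.23
(450, 205) 1.4539173
(520, 205) 1.4819518
(575, 200) 1.4480417
(260, 190) 1.4851519
(500, 262) 1.4802827
(150, 190) 1.5315182
```

View pics/t_bat.png

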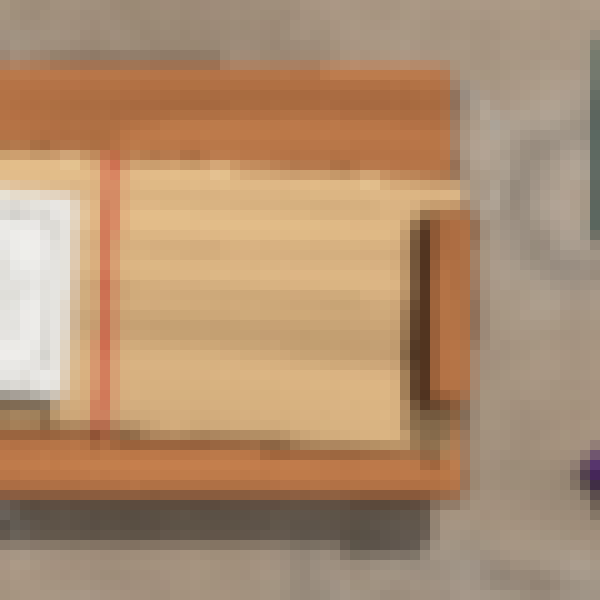

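View pics/t_out.png

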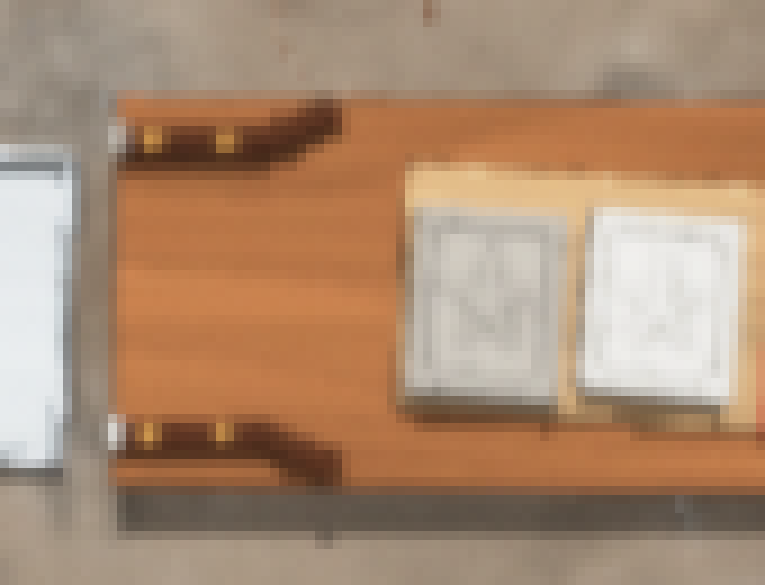

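```bash
python3 - <<'E'
from h import *
d=np.load("top0.npy");K=C["top"]["mtx"];T=C["top"]["world_from_camera"]
v,u=np.mgrid[0:384,0:512]
P=np.stack([(u-K[0,2])/K[0,0]*d,-(v-K[1,2])/K[1,1]*d,-d],-1)@T[:3,:3].T+T[:3,3]
a=np.array([.157,-.604]);b=np.array([.4546,-.3023]);L=np.linalg.norm(b-a);t=(b-a)/L
q=P[...,:2]-a; s=q@t; w=q@[-t[1],t[0]]
for k in np.arange(.0,L+.05,.04):
    m=(d>0)&(abs(w)<.1)&(s>k)&(s<k+.04); z=P[...,2][m]
    print(round(k,2),m.sum(),np.round(np.percentile(z,[50,95,99.5,100]),3) if m.any() else "")
E
```

```text
0.0 1720 [0.504 0.554 0.56  0.562]
0.04 1201 [0.048 0.561 0.566 0.569]
0.08 1195 [0.068 0.563 0.567 0.572]
0.12 779 [0.002 0.549 0.557 0.562]
0.16 568 [0.    0.006 0.01  0.013]
0.2 556 [0.001 0.006 0.01  0.013]
0.24 529 [0.002 0.025 0.032 0.033]
0.28 556 [0.003 0.027 0.031 0.034]
0.32 569 [0.001 0.025 0.03  0.032]
0.36 505 [0.002 0.066 0.078 0.113]
0.4 513 [0.064 0.114 0.117 0.119]
0.44 528 [0.071 0.08  0.116 0.119]
```

>>> {"method": "play_rows", "body": {"deltas": [[[0.035,0.035,0.0],-0.06],[[0.075,0.075,0.0],-0.13],[[0.115,0.115,0.0],-0.2],[[0.155,0.155,0.0],-0.27],[[0.195,0.195,-0.01],-0.328]], "grip": 1}}

```text
time: 1.23
tool_pos: [0.3534, -0.4091, 0.2225]
tool_rot: [0.001, 0.999, -0.038, 0.001]
contact_force: [0.9, -0.1, -0.7]
gripper_width: 1.0
```

>>> {"method": "play_rows", "body": {"deltas": [[[0.04,0.04,-0.01],0.0],[[0.075,0.08,-0.02],0.0],[[0.103,0.107,-0.03],0.0],[[0.103,0.107,-0.03],0.0],[[0.103,0.107,-0.03],0.0]]}}

```text
time: 1.85
tool_pos: [0.4548, -0.3033, 0.1916]
tool_rot: [0.0, 0.999, -0.037, -0.0]
contact_force: [0.2, -0.2, 0.8]
gripper_width: 0.999
```

```bash
python3 - <<'E'
from h import *
s=status.state();print(s["time"],s["tool_pos"],s["tool_rot"],s["contact_force"])
q=s["tool_rot"];print("tool y heading",np.degrees(2*np.arctan2(q[2],q[1]))-90)
for n in("scene","top"):
    p,d=grab_frame(n); cv2.imwrite(f"pics/{n}1.png",p)
p=cv2.imread("pics/top1.png");s=cv2.imread("pics/scene1.png")
cv2.imwrite("pics/both1.png",np.vstack([cv2.resize(p[190:270,200:360],(800,400)),cv2.resize(s[160:280,220:400],(800,533))])[:, :][:933]) 
cv2.imwrite("pics/t1.png",cv2.resize(p[190:280,200:380],(800,400),interpolation=cv2.INTER_CUBIC))
cv2.imwrite("pics/s1.png",cv2.resize(s[150:270,180:360],(800,533),interpolation=cv2.INTER_CUBIC))
E
```

```text
1.85 [ 0.45476482 -0.30332923  0.19155387] [ 2.94083018e-04  9.99313870e-01 -3.70365022e-02 -2.97711179e-05] [ 0.15597833 -0.15174544  0.75058574]
tool y heading -94.24504157548648
```

View pics/t1.png

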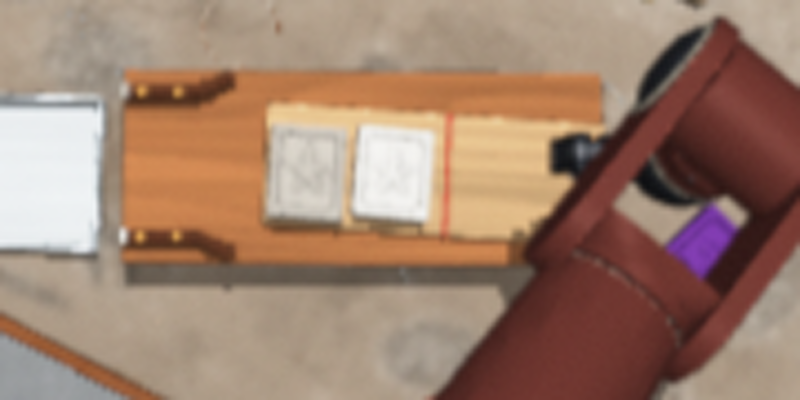

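View pics/s1.png

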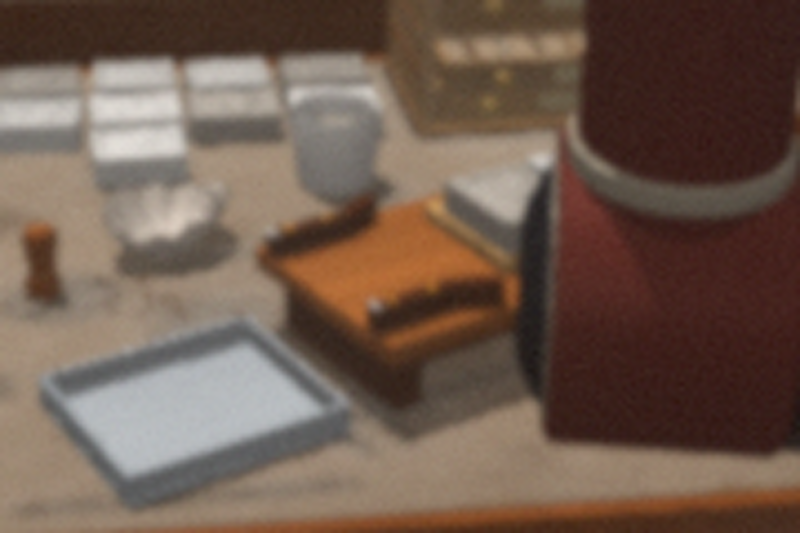

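The top view shows the forearm covering the batten from about column 320, but the board's front, both moulds, the red line (column ~300) and the slot all stay visible. The tool is over the batten with the jaws lined up along the board (heading 85.75° for both), so I'm going down.

>>> {"method": "play_rows", "body": {"deltas": [[[0.0,0.001,-0.035],0.0],[[0.0,0.001,-0.07],0.0],[[0.0,0.001,-0.095],0.0],[[0.0,0.001,-0.111],0.0],[[0.0,0.001,-0.111],0.0]]}}

```text
time: 2.58
tool_pos: [0.454, -0.3021, 0.0794]
tool_rot: [-0.001, 0.999, -0.038, -0.001]
contact_force: [0.5, -0.6, 0.4]
gripper_width: 0.996
```

>>> {"method": "play_rows", "body": {"deltas": [[[0.0,0.0,0.0],0.0],[[0.0,0.0,0.0],0.0]]}}

```text
time: 2.82
tool_pos: [0.4557, -0.3027, 0.0819]
tool_rot: [0.001, 0.999, -0.037, 0.001]
contact_force: [-0.1, -0.0, 0.4]
gripper_width: 1.001
```

>>> {"method": "play_rows", "body": {"deltas": [[[0.0,0.0,0.0],0.0],[[0.0,0.0,0.0],0.0],[[0.0,0.0,0.0],0.0],[[0.0,0.0,0.0],0.0],[[0.0,0.0,0.0],0.0]], "grip": -1}}

```text
time: 3.45
tool_pos: [0.4551, -0.302, 0.0804]
tool_rot: [0.0, 0.999, -0.037, 0.0]
contact_force: [0.1, -0.3, 0.3]
gripper_width: 0.176
```

>>> {"method": "play_rows", "body": {"deltas": [[[0.0,0.0,0.0],0.0],[[0.0,0.0,0.0],0.0],[[0.0,0.0,0.0],0.0]]}}

```text
time: 3.82
tool_pos: [0.4551, -0.3021, 0.0804]
tool_rot: [0.0, 0.999, -0.037, 0.0]
contact_force: [0.7, -0.2, 1.6]
gripper_width: 0.178
```

```bash
cat >> h.py <<'E'
cr=lambda x,y:(160+(x+.5)/3.3-.5,170+(y+.5)/3.3-.5)
S0=np.array([.4764,.082]); TH=np.radians(88.62)
SU=np.array([np.cos(TH),np.sin(TH)]);SN=np.array([-SU[1],SU[0]])  # x outward, y left of it
def st(P): q=np.asarray(P)[:2]-S0; return np.array([q@SU,q@SN])
def st2w(x,y,z): p=S0+x*SU+y*SN; return np.array([p[0],p[1],z])
def board_edges(p,gx,gy,yaw,segs,half=2.5):
    """predicted board origin in stand frame (gx,gy,yaw); print refined edges. segs: name->(bx0,by0,bx1,by1) in board m"""
    c,s=np.cos(yaw),np.sin(yaw);res={}
    for k,(a,b,a2,b2) in segs.items():
        f=lambda u,v: w2pix(st2w(gx+c*u-s*v,gy+s*u+c*v,.072))[0]
        cc,v,r,o=edge(p,f(a,b),f(a2,b2),half)
        w=pix2w(np.array([cc-v*6,cc,cc+v*6]),.072); q=np.array([st(x) for x in w])
        d=q[2]-q[0]; ang=np.degrees(np.arctan2(d[1],d[0]))
        print(k,"stand-frame mid mm",(q[1]*1000).round(1),"ang",round((ang+90)%180-90,2),"res",round(r,2)); res[k]=(q[1],ang)
    return res
def snap(tag,crop=(190,280,200,380)):
    p,d=grab_frame("top"); cv2.imwrite(f"pics/top{tag}.png",p)
    a,b,c,e=crop
    cv2.imwrite(f"pics/t{tag}.png",cv2.resize(p[a:b,c:e],None,fx=800/(e-c),fy=800/(e-c),interpolation=cv2.INTER_CUBIC))
    return p
E
python3 - <<'E'
from h import *
s=status.state();print(s["time"],s["tool_pos"],s["tool_rot"],s["contact_force"],s["gripper_width"])
p=snap("2")
print("TCP in stand",st(s["tool_pos"]))
g=st(np.array([.4756*.9973-.1415*.0737,-.4756*.0737-.1415*.9973]));print("board",g)
seg={"far":(.02,-.05,.13,-.05),"front":(.14,-.04,.14,.03),"near":(-.08,.05,-.02,.05),"farR":(-.09,-.05,.0,-.05)}
board_edges(cv2.imread("pics/top0.png"),g[0],g[1],np.radians(85.77-88.62),seg)
board_edges(p,g[0],g[1],np.radians(85.77-88.62),seg)
E
```

```text
3.825 [ 0.45506769 -0.30208058  0.08044385] [ 1.09886419e-04  9.99309242e-01 -3.71616946e-02  1.89092219e-04] [ 0.65902591 -0.22376575  1.584279  ] 0.1778394760096118
TCP in stand [-0.38448293  0.01207623]
board [-0.25839614  0.00629149]
far stand-frame mid mm [-185.5  -46.9] ang -3.31 res 0.14
front stand-frame mid mm [-118.9   -8.7] ang -87.78 res 0.26
near stand-frame mid mm [-308.6   57.9] ang -1.62 res 0.13
farR stand-frame mid mm [-305.4  -40.2] ang -2.73 res 0.17
far stand-frame mid mm [-182.2  -47. ] ang -3.18 res 0.15
front stand-frame mid mm [-118.9   -5.3] ang -87.4 res 0.22
near stand-frame mid mm [-306.    56.6] ang 4.08 res 0.32
farR stand-frame mid mm [-298.6  -40.6] ang -2.49 res 0.17
```

View pics/t2.png

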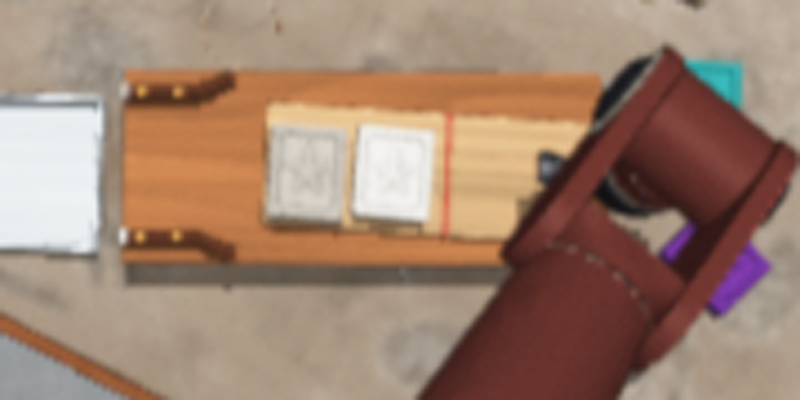

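The grip is on the batten (15 mm opening), and the board hasn't moved: its front is 119 mm inside the edge and on the axis, but it's yawed about -3°. I'll square it up slowly before the flare.

>>> {"method": "play_rows", "body": {"deltas": [[[0.002,0.002,0.0],0.008],[[0.005,0.004,-0.0005],0.02],[[0.008,0.006,-0.0005],0.033],[[0.011,0.008,-0.0005],0.045],[[0.013,0.01,-0.0005],0.052]]}}

```text
time: 4.5
tool_pos: [0.4684, -0.2925, 0.0804]
tool_rot: [0.001, 1.0, -0.011, 0.0]
contact_force: [-2.3, -4.7, 4.9]
gripper_width: 0.177
```

>>> {"method": "play_rows", "body": {"deltas": [[[0.0,0.0,0.0],0.0],[[0.0,0.0,0.0],0.0]]}}

```text
time: 4.75
tool_pos: [0.4685, -0.2922, 0.0804]
tool_rot: [0.0, 1.0, -0.011, 0.001]
contact_force: [-1.4, -3.8, 5.1]
gripper_width: 0.175
```

```bash
python3 - <<'E'
from h import *
s=status.state();print(s["time"],s["tool_pos"],s["contact_force"],s["ft_torque"],s["gripper_width"])
q=s["tool_rot"];print("tool y heading",np.degrees(2*np.arctan2(q[2],q[1]))+90)
p=snap("3")
t=st(s["tool_pos"]);print("TCP in stand",t)
seg={"far":(.02,-.05,.13,-.05),"front":(.14,-.04,.14,.03),"near":(-.08,.05,-.02,.05),"farR":(-.08,-.05,.01,-.05),"farall":(-.08,-.05,.13,-.05)}
board_edges(p,t[0]+.128,t[1],0,seg)
E
```

```text
4.75 [ 0.46854821 -0.29224897  0.08041722] [-1.38968436 -3.84289359  5.1139457 ] [-0.51681204  0.14755148  0.2977735 ] 0.17498229253979755
tool y heading 88.7598717920697
TCP in stand [-0.37432952 -0.00116361]
far stand-frame mid mm [-178.2  -48.5] ang 0.14 res 0.07
front stand-frame mid mm [-108.4   -3.7] ang -89.06 res 0.15
near stand-frame mid mm [-295.2   47.8] ang 3.15 res 0.56
farR stand-frame mid mm [-287.3  -48.8] ang -0.14 res 0.04
farall stand-frame mid mm [-234.4  -48.6] ang 0.12 res 0.05
```

View pics/t3.png

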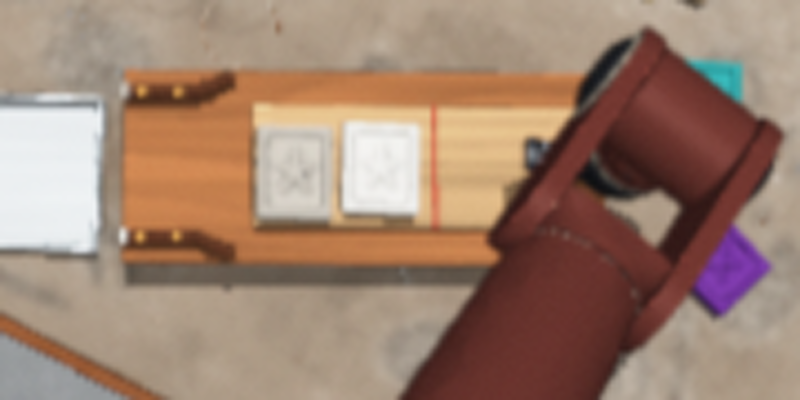

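```bash
python3 - <<'E'
from h import *
p=cv2.imread("pics/top3.png")
def E(nm,x0,y0,x1,y1,z,half=2.2):
    f=lambda x,y:w2pix(st2w(x,y,z))[0]
    c,v,r,o=edge(p,f(x0,y0),f(x1,y1),half)
    w=pix2w(np.array([c-v*6,c,c+v*6]),z);q=np.array([st(k) for k in w])*1000;d=q[2]-q[0]
    print(nm,c.round(2),q[1].round(1),round((np.degrees(np.arctan2(d[1],d[0]))+90)%180-90,2),"res",round(r,2))
E("far cheek inner bottom",-.055,-.053,-.008,-.053,.060)
E("near cheek inner top",-.055,.053,-.008,.053,.078)
E("stand far",-.38,-.08,-.02,-.08,.06);E("stand near",-.25,.08,-.02,.08,.06)
E("board near",-.225,.05,-.17,.05,.072,1.8);E("board far",-.29,-.05,-.12,-.05,.072,1.8)
cv2.imwrite("pics/z3.png",cv2.resize(p[200:256,222:312],None,fx=8.8,fy=8.8,interpolation=cv2.INTER_NEAREST))
E
```

```text
far cheek inner bottom [235.45 212.94] [-28.5 -49.7] -3.4 res 0.79
near cheek inner top [234.68 241.28] [-27.4  55.2] -0.96 res 0.3
stand far [283.12 205.59] [-204.6  -79.6] 0.44 res 0.18
stand near [263.88 248.71] [-133.8   79.8] -0.17 res 0.2
board near [280.99 240.63] [-195.    50.6] -3.27 res 0.2
board far [283.39 213.5 ] [-204.2  -48.6] 0.15 res 0.06
```

View pics/z3.png

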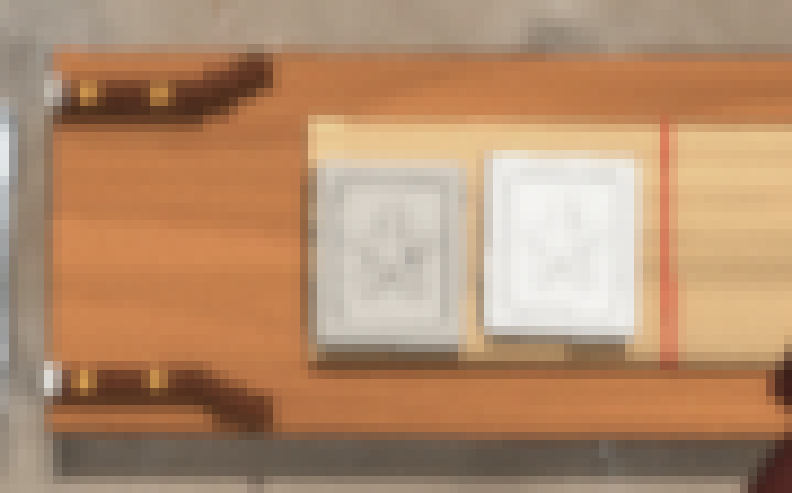

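The board and stand edges are now parallel within about 0.1°, and the board sits about 1 mm towards the near (robot) side. I'll shift it +1 mm in x and slide into the lead-in.

>>> {"method": "play_rows", "body": {"deltas": [[[0.001,0.008,0.0],0.0],[[0.0014,0.018,0.0],0.0],[[0.0017,0.028,0.0],0.0],[[0.0019,0.038,0.0],0.0],[[0.0022,0.048,0.0],0.0]]}}

```text
time: 5.42
tool_pos: [0.4708, -0.2443, 0.0804]
tool_rot: [0.001, 1.0, -0.011, 0.001]
contact_force: [-0.8, -5.3, 4.0]
gripper_width: 0.178
```

>>> {"method": "play_rows", "body": {"deltas": [[[0.0,0.0,0.0],0.0]]}}

```text
time: 5.55
tool_pos: [0.4709, -0.2432, 0.0804]
tool_rot: [-0.0, 1.0, -0.011, 0.001]
contact_force: [-0.7, -0.3, 5.7]
gripper_width: 0.176
```

```bash
cat > chk.py <<'E'
from h import *
import sys
s=status.state();print(s["time"],s["tool_pos"],s["contact_force"].round(2),s["ft_torque"].round(2),s["gripper_width"])
q=s["tool_rot"];print("tool y heading",np.degrees(2*np.arctan2(q[2],q[1]))+90)
tag=sys.argv[1];p=snap(tag)
t=st(s["tool_pos"]);print("TCP in stand",t)
seg={"front":(.14,-.04,.14,.03),"farR":(-.05,-.05,.04,-.05),"farall":(-.08,-.05,.13,-.05),"near":(-.04,.05,.02,.05),
"redR":(-.0085,-.04,-.0085,.03),"redL":(-.0115,-.04,-.0115,.03)}
board_edges(p,t[0]+.128,t[1],0,seg,2)
cv2.imwrite(f"pics/z{tag}.png",cv2.resize(p[200:256,195:285],None,fx=8.8,fy=8.8,interpolation=cv2.INTER_NEAREST))
E
python3 chk.py 4
```

```text
5.55 [ 0.47086312 -0.24321446  0.08044514] [-0.67 -0.35  5.73] [-0.12  0.2   0.02] 0.17639175927593254
tool y heading 88.73378055686021
TCP in stand [-0.32525348 -0.00229693]
front stand-frame mid mm [-57.    1.2] ang -85.96 res 0.24
farR stand-frame mid mm [-203.9  -51.2] ang 0.91 res 0.13
farall stand-frame mid mm [-171.2  -50.8] ang 0.78 res 0.23
near stand-frame mid mm [-207.    48.4] ang 1.39 res 0.2
redR stand-frame mid mm [-208.5   -7.2] ang 89.92 res 0.01
redL stand-frame mid mm [-208.8   -8.2] ang 89.9 res 0.02
```

View pics/z4.png

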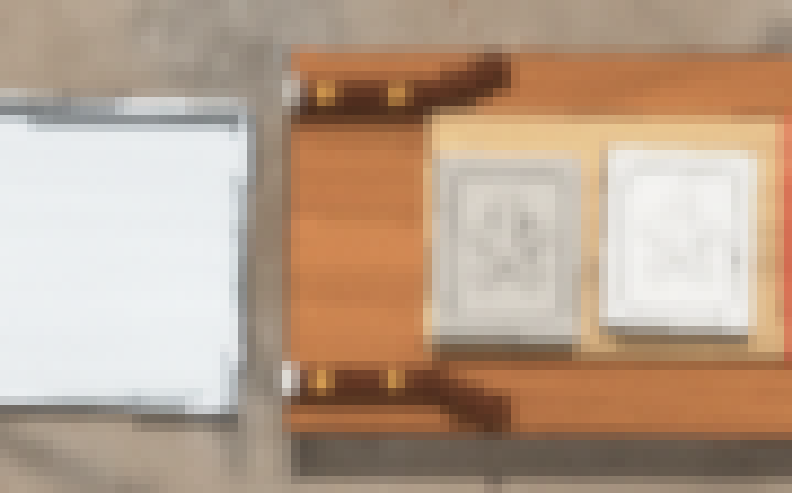

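The front is now 57 mm inside the edge, at the start of the parallel slot, with no lateral force. I'm continuing with a small trim.

>>> {"method": "play_rows", "body": {"deltas": [[[-0.0006,0.006,0.0],0.0],[[-0.0004,0.014,0.0],0.0],[[-0.0002,0.022,0.0],0.0],[[0.0,0.03,0.0],0.0]]}}

```text
time: 6.1
tool_pos: [0.4707, -0.2143, 0.0804]
tool_rot: [0.001, 1.0, -0.011, 0.001]
contact_force: [0.5, -6.5, 4.7]
gripper_width: 0.179
```

```bash
python3 chk.py 5
```

```text
6.1 [ 0.47066722 -0.21433271  0.08043298] [ 0.46 -6.51  4.73] [-0.7   0.11 -0.04] 0.1786140103238193
tool y heading 88.70813011486295
TCP in stand [-0.29638483 -0.00140553]
front stand-frame mid mm [-29.3 -10.7] ang 89.49 res 0.02
farR stand-frame mid mm [-171.3  -50.4] ang 2.19 res 0.09
farall stand-frame mid mm [-117.9  -50.1] ang 0.38 res 0.15
near stand-frame mid mm [-181.1   48.9] ang 1.9 res 0.31
redR stand-frame mid mm [-175.2   -9.4] ang 89.96 res 0.01
redL stand-frame mid mm [-175.7   -9.4] ang -90.0 res 0.0
```

View pics/z5.png

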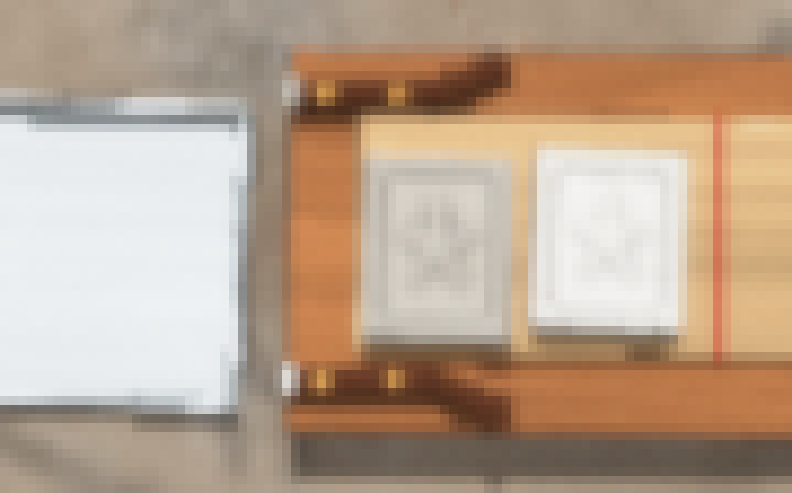

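It's in the slot: the front is 29 mm inside the edge, with no side load. Sliding on.

>>> {"method": "play_rows", "body": {"deltas": [[[0.0002,0.01,0.0],0.0],[[0.0004,0.02,0.0],0.0],[[0.0007,0.03,0.0],0.0],[[0.001,0.04,0.0],0.0],[[0.0012,0.05,0.0],0.0]]}}

```text
time: 6.78
tool_pos: [0.4718, -0.1642, 0.0804]
tool_rot: [0.001, 1.0, -0.011, 0.001]
contact_force: [0.1, -6.0, 5.6]
gripper_width: 0.177
```

```bash
python3 chk.py 6
```

```text
6.775 [ 0.47184446 -0.16420591  0.08041278] [ 0.15 -6.04  5.58] [-0.76  0.14  0.01] 0.17693533115145985
tool y heading 88.70820645215228
TCP in stand [-0.24624421 -0.00137521]
front stand-frame mid mm [24.3 -1.8] ang -89.37 res 0.05
farR stand-frame mid mm [-121.2  -49.9] ang 0.04 res 0.11
farall stand-frame mid mm [-76.5 -49.9] ang 0.52 res 0.09
near stand-frame mid mm [-126.2   49. ] ang 0.64 res 0.22
redR stand-frame mid mm [-124.    -3.6] ang -89.82 res 0.01
redL stand-frame mid mm [-124.8   -0.7] ang -89.9 res 0.01
```

View pics/z6.png

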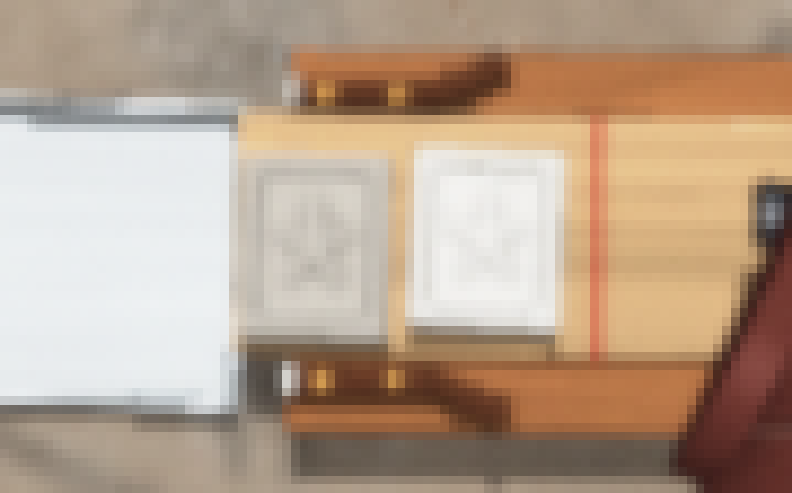

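>>> {"method": "play_rows", "body": {"deltas": [[[0.0002,0.01,0.0],0.0],[[0.0005,0.02,0.0],0.0],[[0.0007,0.03,0.0],0.0],[[0.001,0.04,0.0],0.0],[[0.0012,0.05,0.0],0.0]]}}

```text
time: 7.45
tool_pos: [0.473, -0.1142, 0.0804]
tool_rot: [0.001, 1.0, -0.011, 0.001]
contact_force: [-0.0, -5.2, 6.1]
gripper_width: 0.172
```

>>> {"method": "play_rows", "body": {"deltas": [[[0.0002,0.01,0.0],0.0],[[0.0005,0.02,0.0],0.0],[[0.0007,0.03,0.0],0.0],[[0.001,0.04,0.0],0.0],[[0.0013,0.05,0.0],0.0]]}}

```text
time: 8.07
tool_pos: [0.4742, -0.0642, 0.0804]
tool_rot: [0.001, 1.0, -0.011, 0.001]
contact_force: [-0.1, -6.7, 5.2]
gripper_width: 0.178
```

```bash
python3 chk.py 7
```

```text
8.075 [ 0.47421647 -0.06419322  0.08041405] [-0.13 -6.73  5.16] [-0.8   0.1   0.01] 0.17773699202357976
tool y heading 88.72051408296461
TCP in stand [-0.1462034 -0.0013379]
front stand-frame mid mm [122.1 -10.9] ang -87.16 res 0.18
farR stand-frame mid mm [-29.2 -49.4] ang 0.15 res 0.12
farall stand-frame mid mm [ -6.3 -50.8] ang -1.04 res 0.57
near stand-frame mid mm [-25.5  50.9] ang 0.24 res 0.24
redR stand-frame mid mm [-28.2  -6.2] ang -83.4 res 0.27
redL stand-frame mid mm [-28.3  -6.2] ang -84.37 res 0.23
```

View pics/z7.png

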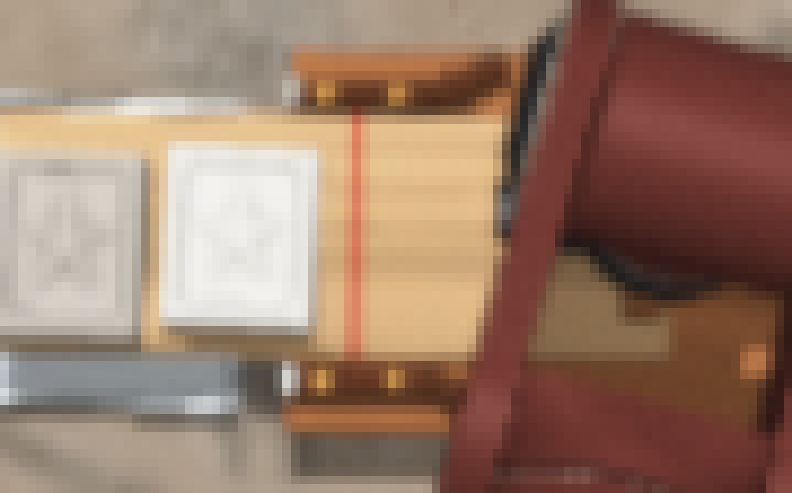

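```bash
cat > red.py <<'E'
from h import *
import sys
def red(p):
    f=p.astype(float); out=[]
    m=cv2.GaussianBlur(p,(0,0),.01).astype(float)
    for r in range(214,239):
        row=f[r]; idx=np.arange(200,330)
        # redness: R - G relative to local board
        v=(row[:,2]-row[:,1])-(row[:,1]-row[:,0])*1.0
        w=v[idx].copy()
        # keep candidates near the predicted column
        k=idx[(abs(idx-COL)<=4)]
        ww=v[k]; b=np.median(np.r_[v[k[:2]],v[k[-2:]]]); ww=np.clip(ww-b,0,None)
        i=ww.argmax(); sl=slice(max(0,i-2),i+3)
        if ww[i]>15: out.append((( k[sl]*ww[sl]).sum()/ww[sl].sum(),r))
    return np.array(out)
if __name__=="__main__":
    p=cv2.imread(sys.argv[1]);COL=float(sys.argv[2])
    o=red(p); q=np.array([st(x) for x in pix2w(o,.072)])*1000
    print(len(o),"red stand-x median",np.median(q[:,0]).round(2),"mean",q[:,0].mean().round(2),"sd",q[:,0].std().round(2),"slope",np.polyfit(q[:,1],q[:,0],1).round(3))
    # stand outer edge, visible bits (far/near strips beside the cheeks) in this picture
    for y0,y1 in((-.077,-.071),(.069,.077)):
        f=lambda y:w2pix(st2w(0,y,.06))[0]
        c,v,r,_=edge(p,f(y0),f(y1),2.5,12); print("outer",(st(pix2w(c,.06)[0])*1000).round(1),round(r,2))
E
sed -n 1,1p red.py >/dev/null
python3 red.py pics/top0.png 300.5; python3 red.py pics/top6.png 262.5; python3 red.py pics/top7.png 235.5
python3 - <<'E'
from h import *
p=cv2.imread("pics/top6.png")
print("top6 TCPx -246.2, top7 -146.2")
p=cv2.imread("pics/top0.png")
for z,(y0,y1) in ((.06,(-.045,.045)),(.06,(-.03,.03))):
    f=lambda y:w2pix(st2w(0,y,z))[0]
    c,v,r,_=edge(p,f(y0),f(y1),2.5); print((st(pix2w(c,z)[0])*1000).round(2),c,r)
f=lambda y:w2pix(st2w(-.4,y,.06))[0]
c,v,r,_=edge(p,f(-.075),f(-.055),2.5); print("inner",(st(pix2w(c,.06)[0])*1000).round(2))
E
```

```text
24 red stand-x median -265.53 mean -265.91 sd 1.35 slope [ 5.10000e-02 -2.65825e+02]
outer [  1.  -73.6] 0.01
outer [ 1.8 73.6] 0.07
25 red stand-x median -127.29 mean -127.25 sd 0.15 slope [  -0.    -127.247]
outer [  1.  -73.6] 0.01
outer [ 1.5 73.6] 0.02
25 red stand-x median -27.36 mean -27.38 sd 0.12 slope [ 1.0000e-03 -2.7381e+01]
outer [  1. -74.] 0.01
outer [ 1.4 72.7] 0.01
top6 TCPx -246.2, top7 -146.2
[0.17 0.57] [227.38736 226.48666] 0.17379709443136712
[-0.09  2.35] [227.45154 226.97487] 0.048535328387532876
inner [-399.5   -64.14]
```

The red line is at -27.3 mm and perpendicular (slope ~0), and the stand edge measures at about +0.5. So there are 28 mm left.

>>> {"method": "play_rows", "body": {"deltas": [[[0.0002,0.009,0.0],0.0],[[0.0004,0.018,0.0],0.0],[[0.0006,0.024,0.0],0.0],[[0.0007,0.028,0.0],0.0],[[0.0007,0.028,0.0],0.0]]}}

```text
time: 8.75
tool_pos: [0.4749, -0.0358, 0.0804]
tool_rot: [0.0, 1.0, -0.011, 0.001]
contact_force: [-0.1, -4.1, 6.7]
gripper_width: 0.179
```

>>> {"method": "play_rows", "body": {"deltas": [[[0.0,0.0,0.0],0.0],[[0.0,0.0,0.0],0.0]]}}

```text
time: 9.0
tool_pos: [0.4749, -0.0359, 0.0804]
tool_rot: [0.0, 1.0, -0.011, 0.001]
contact_force: [0.8, -2.5, 6.3]
gripper_width: 0.176
```

```bash
python3 chk.py 8; python3 red.py pics/top8.png 228; python3 - <<'E'
from h import *
p,d=grab_frame("scene"); cv2.imwrite("pics/scene8.png",p)
cv2.imwrite("pics/s8.png",cv2.resize(p[150:270,180:360],(800,533),interpolation=cv2.INTER_CUBIC))
E
```

```text
9.0 [ 0.4749214  -0.03586903  0.08042503] [ 0.77 -2.53  6.3 ] [-0.52  0.06  0.02] 0.17551406297117758
tool y heading 88.72499488064936
TCP in stand [-0.11787045 -0.0013605 ]
front stand-frame mid mm [151.6  -4.7] ang -81.16 res 0.37
farR stand-frame mid mm [ 12.9 -52.8] ang -6.16 res 0.33
farall stand-frame mid mm [ 31.4 -50.5] ang -0.64 res 0.56
near stand-frame mid mm [ 2.2 49.8] ang -2.34 res 0.5
redR stand-frame mid mm [ 0.7 -3.9] ang -83.73 res 0.25
redL stand-frame mid mm [ 0.  -0.7] ang -84.13 res 0.23
25 red stand-x median 1.31 mean 1.29 sd 0.23 slope [-0.     1.294]
outer [  1.  -73.6] 0.01
outer [ 1.5 73. ] 0.01
```

View pics/z8.png

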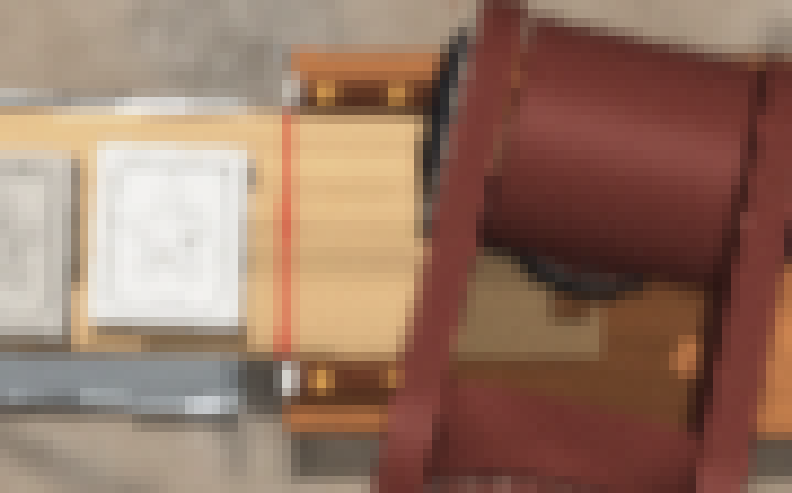

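View pics/s8.png

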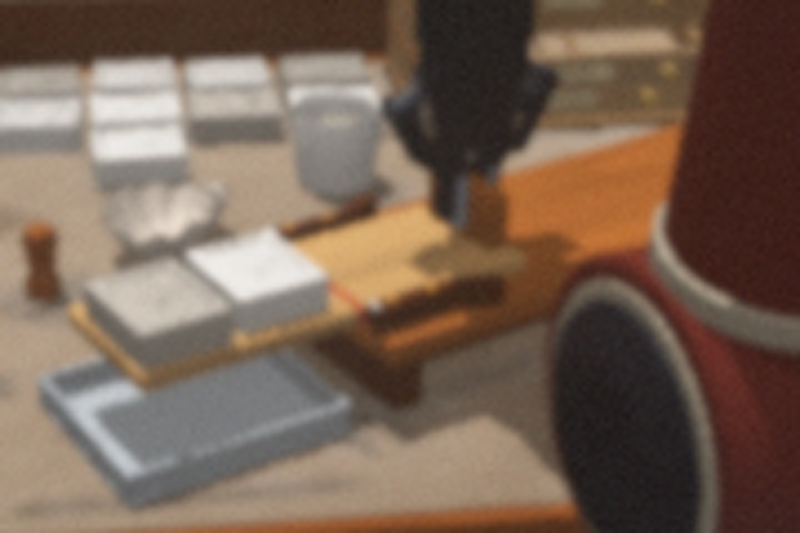

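The scene view shows the red line meeting the near cheek's white stripe, both moulds out over the tray, and the batten held. I'll check level with depth, then hand in.

```bash
python3 - <<'E'
from h import *
p,d=grab_frame("top");K=C["top"]["mtx"];T=C["top"]["world_from_camera"]
v,u=np.mgrid[0:384,0:512]
P=np.stack([(u-K[0,2])/K[0,0]*d,-(v-K[1,2])/K[1,1]*d,-d],-1)@T[:3,:3].T+T[:3,3]
q=P[...,:2]-S0; X=q@SU;Y=q@SN
for nm,x0,x1,y0,y1 in(("board mid",-.05,.0,-.04,.03),("board front far strip",.02,.14,-.046,-.04),("front strip2",.08,.14,-.046,-.04),("grey",.09,.14,-.02,.03),("white",.03,.06,-.02,.03),("deck",-.3,-.2,-.07,-.05)):
    m=(X>x0)&(X<x1)&(Y>y0)&(Y<y1)&(d>0); z=P[...,2][m]; print(nm,m.sum(),np.median(z).round(4),z.std().round(4))
m=(X>-.05)&(X<.0)&(Y>-.04)&(Y<.03)&(d>0)
s=status.state();print(s["time"],s["tool_pos"],s["contact_force"])
for n in("mould_white","mould_grey"):print(n,[(round(b["confidence"],2),[int(x) for x in b["box"]]) for b in boxes_of("top",n)][:3])
E
```

```text
board mid 272 0.0731 0.0401
board front far strip 43 0.0735 0.0027
front strip2 26 0.0739 0.002
grey 194 0.097 0.0035
white 112 0.0959 0.0033
deck 110 0.0606 0.0032
9.15 [ 0.47492836 -0.03588021  0.08042746] [-0.33327278 -2.91466217  6.83722402]
mould_white [(0.73, [349, 234, 376, 262]), (0.56, [200, 217, 223, 237])]
mould_grey [(0.87, [347, 203, 367, 225]), (0.85, [184, 214, 204, 239])]
```

The board is level: 73–74 mm from the middle to the front, where 72 is expected. Handing in.

```bash
python3 -c "
from plant import *
print(ticket.job_done()); s=status.state(); print(s['time'],s['tool_pos'],s['gripper_width'])"
```

```text
the job is handed in; nothing more can be done
None
the job is handed in; nothing more can be done
```

The board is through the slot with its red line level with the stand's outer end, and I handed the job in at about 9.2 s with the batten still gripped. The hand-in gives no verdict.

I gripped the tail batten, squared the board up from about 3° out of line, slid it through the slot and stopped.

**Last checks:**
- **Red line:** it measured +1.3 mm against a stand edge of +0.2 to +1.5 mm in the same frame. That puts it within about 1 mm, with about 2 mm calibration uncertainty. Gripper position put the line at 0 mm.
- **Level:** board top heights were 73–74 mm from the middle to the front, against 72 mm expected.
- **Moulds:** both are still on the board, out over the drip tray.
- **Hold:** the gripper opening reads about 15 mm on the 16 mm batten. The wrist reads about 7 N, from light downward pressure on the tail.
- **Side contact:** sideways force on the tool stayed around 1 N while the board was in the slot.

**What disagreed:**
- Some automatic fits of the board's side edges showed several degrees of tilt once the cheeks, moulds and arm were in the way. The red line and the tool heading both showed the board square, so I went by those.
- The networks ranked the purple and turquoise look-alikes above the real moulds. I chose the real ones by colour and place on the board and left the look-alikes alone.
- I did not re-measure the bystander objects at the end. The cup, dish and stamp look unmoved in the last scene picture, and the arm never went near the bottle.

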